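Swap two RF modules between the sloped test cradles

ROBOT

A 7-joint arm with a two-finger parallel gripper is mounted at the origin on the work surface. World frame = base frame: x ahead of the robot, y to its left, z up, the work surface at z = 0. Lengths are in mm, angles in rad, forces in N, time in s.
With the tool pointing down it reaches from about 400 to 850 mm from the base axis. Payload 6.9 kg.
Tool frame: the origin (TCP) lies at the very end of the fingers, on their centre line; the grasp point (between the pads) lies 19 mm behind it (r.grasp_offset is the distance from the TCP to the grasp point, in mm); z points along the fingers, y is the line along which they close (so a half turn about z gives the same grasp; the last joint's range is limited). The gripper opens to 85 mm and grips with 20 to 120 N. Pads are 22 mm wide; open, the fingers measure 114 mm over their backs; the gripper's body (76 mm by 85 mm) begins 54 mm behind the grasp point. The pads swing forward as they close: fully open they stand 13 mm farther back than shut.
Start: joints at [1.395, 0.507, -0.238, 1.5, 0.126, 1.149, -0.155], TCP at [173.173, -600.517, 198.875] pointing down, gripper open.
Joint ranges: [-3.08, 3.08], [-0.24, 2.05], [-1.43, 1.35], [0, 2.5], [-1.52, 4.66], [0.17, 1.96], [-2.89, 2.89]. Speed limits (rad/s): [2.39, 2.39, 3.14, 3.14, 3.14, 3.14, 3.14].

INTERFACE

Orientations are given as a rotation vector (axis times angle).
In Python, from cell import r gives the robot as it stands.
- The arm moves only by the tool apply_moves, never from a script. Its argument "steps" is a list of rows, each a list of 7 numbers: the turn, a rotation vector about the tool's x, y, z in degrees, then the shift along the tool's x, y, z in cm, then the opening, from 0 (shut) to 1 (fully open). In form: [[ax, ay, az, dx, dy, dz, gripper], ...]. A call has 1 to 20 rows; each row shifts and turns the commanded pose from where the row before left it, along the tool's axes as they then stand; what a row does not reach is not made up. A row lasts 1/12 s, in which the tool goes at most 41.7 mm and 7.16 degrees, less where a joint would pass 70% of its speed; a pose out of reach is approached as far as the arm can. A call with a gripper value outside its range is refused whole. The fingers move at their own pace and stop on an object; the grip force is fixed at half the most. Time passes only in rows, so rows that do not move let the fingers close. It gives the time, the measured TCP pose, the force, the opening and the grip force at its end, in the units of the state.
- r.get_obs(): the state, without advancing time (a new reading comes with each control period).
- r.capture(name): name is "scene" or "top" or "wrist"; returns a dict with "image" (384x512x3 uint8, red, green, blue), "vertical_fov" (degrees; the focal length in pixels is half the picture's height over the tangent of half this angle, whatever the lens; pixels are square), "cx", "cy" (the principal point, pixels), "R" (3x3) and "t" (3): a world point X has camera coordinates R X + t. Camera axes: x right, y down, z forward; pixel columns grow to the right and rows downward; lengths in mm; the calibration is good to about 2 mm. A picture is of the moment at which its call begins. There is no depth.
- r.hand_in(): hands the job in; it is judged then, once.
The state is a dict: "clock": time; "q": joint angles; "joint_velocities": joint speeds; "joint_efforts": joint torques, N m; "tool_pos": TCP position; "orientation": TCP orientation; "wrist_force": force on the tool from outside, world axes, zero at the start; "wrist_torque": the same for the moment, N m; "width": opening from 0.0 (shut) to 1.0 (fully open); "grasp_force": force on a finger pad.
Only numpy, scipy, OpenCV 4.12 (cv2) and the standard library are available. Lean on these libraries where they do the work, as an engineer would, in place of code of your own. Each camera call takes 0.05 s, during which the arm holds its last target. There are 200 camera calls.

TASK

The two RF modules lie in the wrong test cradles: swap them, so that the finned module and the filter module each lie in the cradle the other one came from, right way up, flat on the sloped deck, between the side cheeks and down against the two stops at its lower edge. The grey mat is kept clear to park a module on; set the modules down rather than dropping them, and leave everything else on the bench where it is.

Things in the scene. Friction and masses are not known exactly. Their poses are not given: they have to be found in the camera images.
- finned_module: bare aluminium amplifier: a block 50 (own x) by 110 (own y) by 22 mm with seven cooling fins along y on top, 46 mm high in all; own z is up from the flat underside. A connector sticks out 14 mm from the middle of each y end (138 mm overall). The long sides (x = +-25) are flat to the top. About 0.45 kg. Origin: centre of the underside. It starts in cradle a
- filter_module: bare aluminium cavity filter: a smooth block 50 (own x) by 92 (own y) by 40 mm with three tuning screws along y on top, 53 mm high in all; own z is up from the flat underside. A connector sticks out 14 mm from the middle of each y end (120 mm overall). The long sides (x = +-25) are flat up to 36 mm. About 0.4 kg. Origin: centre of the underside. It starts in cradle b
- cradle_a: one of two identical dark sheet-metal cradles fixed to the bench, on the left or the right; origin under its centre. On its deck (see there) two stop tabs, 22 mm wide at own y = +-43 mm and 21 mm high, begin at own x = 25.5; the 64 mm between them are free for a finger. Side cheeks, 23 mm high, stand at own y = +-80. The upper edge is open
- cradle_b: the other cradle, like cradle_a
- cradle_a_deck: sloped deck of cradle a, 130 mm along the slope (own x, pointing down the slope, away from the robot) by 180 mm across (own y), tilted 30 degrees: it falls away from the robot. Own z is its upward normal. Origin: on the deck surface 58 mm above the bench, exactly where the centre of a module's underside lies when seated with a long side against the stops
- cradle_b_deck: sloped deck of cradle b, the same as cradle_a_deck
- mat: flat grey mat fixed on the bench in front of the robot, 150 mm (own x) by 170 mm (own y), 3 mm thick, kept clear; origin at the centre of its underside
- coupling: bystander: brass shaft coupling standing upright, 48 mm wide foot, 75 mm high, between the cradles; origin at the centre of its underside
- tin: bystander: plain metal tin, 68 mm wide, 85 mm high, behind the gap between the cradles; origin at the centre of its underside
- multimeter: bystander: black hand-held meter lying flat, 155 by 78 by 34 mm, at the left; origin at the centre of its underside
- screw_jar: bystander: clear jar, 60 mm wide, 70 mm high, at the right; origin at the centre of its underside
- screwdriver: bystander: screwdriver lying on the bench, near left
- wrench: bystander: steel wrench lying on the bench, near right
- brush: bystander: brush lying on the bench, right
There are look-alikes about, which are no part of the job. Leave any blue or red look-alike of the finned_module alone.

How it is judged (in metres and radians):
On the way:
1. one of the modules lies seated in the cradle the other came from (((x of finned_module in the frame of cradle_b_deck between -0.008 and 0.006 m and y of finned_module in the frame of cradle_b_deck between -0.03 and 0.03 m and z of finned_module in the frame of cradle_b_deck between -0.006 and 0.006 m and angle between the z axis of finned_module and the z axis of cradle_b_deck, either way round below 0.1 rad and angle between the y axis of finned_module and the y axis of cradle_b_deck, either way round below 0.15 rad and linear speed of finned_module below 0.02 m/s and angular speed of finned_module below 0.2 rad/s) or (x of filter_module in the frame of cradle_a_deck between -0.008 and 0.006 m and y of filter_module in the frame of cradle_a_deck between -0.03 and 0.03 m and z of filter_module in the frame of cradle_a_deck between -0.006 and 0.006 m and angle between the z axis of filter_module and the z axis of cradle_a_deck, either way round below 0.1 rad and angle between the y axis of filter_module and the y axis of cradle_a_deck, either way round below 0.15 rad and linear speed of filter_module below 0.02 m/s and angular speed of filter_module below 0.2 rad/s))), for 0.2 s.
At the end, for the whole second after the job is handed in: Finned module in cradle b, filter module in cradle a, at rest: 6 mm below to 8 mm above the seated place along the slope, within 30 mm of the middle across, underside within 6 mm of the deck, own z within 0.1 rad of its normal, long axis within 0.15 rad of its y (either way round) (x of finned_module in the frame of cradle_b_deck between -0.008 and 0.006 m and y of finned_module in the frame of cradle_b_deck between -0.03 and 0.03 m and z of finned_module in the frame of cradle_b_deck between -0.006 and 0.006 m and angle between the z axis of finned_module and the z axis of cradle_b_deck, either way round below 0.1 rad and angle between the y axis of finned_module and the y axis of cradle_b_deck, either way round below 0.15 rad and linear speed of each of finned_module, filter_module below 0.02 m/s and angular speed of each of finned_module, filter_module below 0.2 rad/s and x of filter_module in the frame of cradle_a_deck between -0.008 and 0.006 m and y of filter_module in the frame of cradle_a_deck between -0.03 and 0.03 m and z of filter_module in the frame of cradle_a_deck between -0.006 and 0.006 m and angle between the z axis of filter_module and the z axis of cradle_a_deck, either way round below 0.1 rad and angle between the y axis of filter_module and the y axis of cradle_a_deck, either way round below 0.15 rad); the robot touches nothing.
It fails at once if another thing on the bench is moved by more than 30 mm (distance of any of coupling, tin, multimeter, screw_jar, screwdriver, wrench, brush from where it was at the start of the episode above 0.03 m).
It fails at once if a module is dropped (moves faster than 0.5 m/s while not held by the fingers) ((contact force between the fingers and finned_module below 0.1 N and linear speed of finned_module above 0.5 m/s) or (contact force between the fingers and filter_module below 0.1 N and linear speed of filter_module above 0.5 m/s)).
It fails at once if a module falls off the bench (height (world z) of any of finned_module, filter_module below -0.05 m).
It also fails if it takes over 69 s, if anything falls off the work surface, if the arm or the gripper's body presses on something with over 40 N, if the wrist force passes 120 N, or if a joint passes its speed limit or range.

## Working session

There is one attempt and no reset: what is moved stays moved. The work goes in short steps, Python scripts to look and compute and a tool call to move; the robot and the scene stay as the last step left them, time stands still between calls to the robot, and variables do not carry over. Pictures are saved under pics/ and viewed, at most 10 in all, crops included, and the job is handed in when it is done.

Besides the shell and the picture viewer there is one more tool, called after "Call:" as name([rows], argument=value, ...), one row to a line, values as JSON. apply_moves: Moves the arm, as the interface text tells. Its arguments: {"type":"object","properties":{"steps":{"type":"array"}},"required":["steps"]}

```bash
mkdir -p pics; ls; python3 - <<'E'
from cell import r
import cv2,pickle
o=r.get_obs();print({k:o[k] for k in('clock','tool_pos','orientation','width')},r.grasp_offset)
for n in('scene','top'):
    c=r.capture(n);pickle.dump(c,open(n+'.pkl','wb'));cv2.imwrite(f'pics/{n}0.png',cv2.resize(c['image'][:,:,::-1],(800,600),interpolation=cv2.INTER_CUBIC));print(n,c['vertical_fov'],c['cx'],c['cy'],c['R'],c['t'])
E
```

```text
pics
{'clock': 0.0, 'tool_pos': array([ 172.94638051, -599.9931242 ,  197.99794216]), 'orientation': array([-3.10888466e+00, -4.39334745e-01,  4.69650146e-04]), 'width': 1.0027800686199293} 18.700000000000003
scene 56.23841685206519 253.66607486064075 197.58884211978966 [[ 0.75039319  0.66075009 -0.01787122]
 [ 0.52309571 -0.61015752 -0.5950451 ]
 [-0.40408036  0.43716943 -0.80349359]] [-435.85657682 -173.89680267 1376.32673057]
top 53.29191702940145 254.81469329839697 189.60698158185426 [[-0.01498441 -0.99978313 -0.01446211]
 [-0.99231673  0.01664593 -0.12259862]
 [ 0.12281277  0.01251393 -0.99235096]] [ 104.36000579  521.32100413 1212.71644562]
```

View pics/scene0.png

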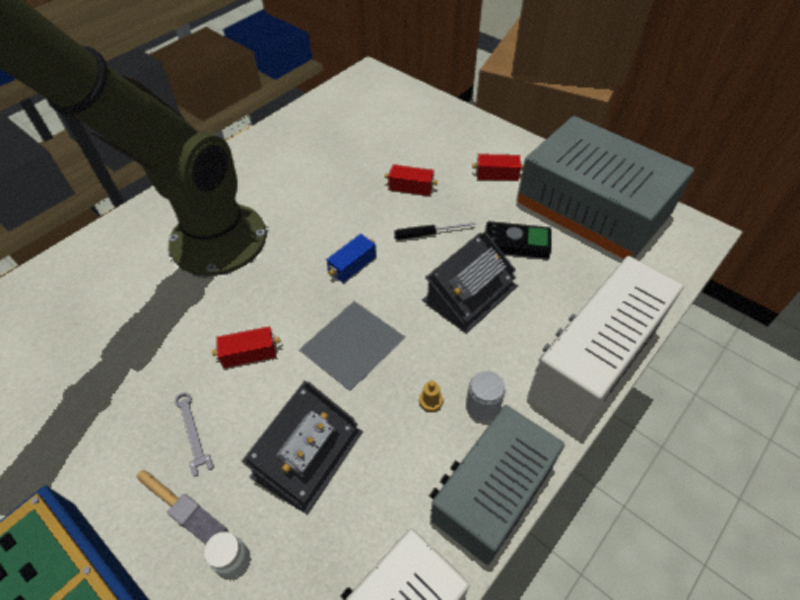

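View pics/top0.png

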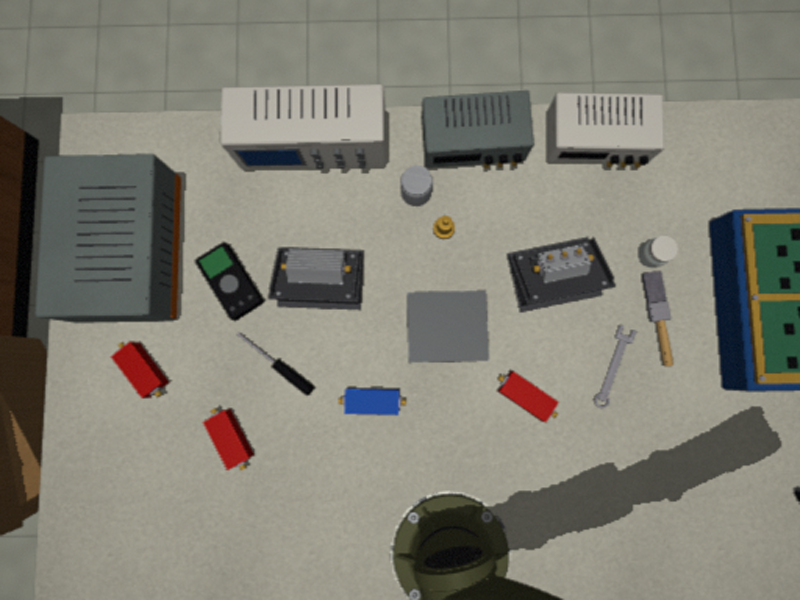

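The bare-aluminium finned module sits in the left cradle at about (315,265) in the top view. The three red boxes at (140,370), (228,438) and (528,396) and the blue one at (372,402) are the look-alikes. The finned one fits because it is unpainted and has fins in a cradle. The filter, with three screws, is in the right cradle at (563,262). One crop to confirm this and pick corners.

```bash
python3 - <<'E'
import cv2,pickle,numpy as np
c=pickle.load(open('top.pkl','rb'))['image'][:,:,::-1]
f=lambda x,y:cv2.resize(c[y:y+50,x:x+80],(800,500)[:2] if 0 else (640,400)[:2],interpolation=cv2.INTER_CUBIC)
a=c[150:204,165:240];b=c[148:202,320:395]
im=np.vstack([cv2.resize(a,(525,378),interpolation=cv2.INTER_CUBIC)]); im2=cv2.resize(b,(525,378),interpolation=cv2.INTER_CUBIC)
s=np.hstack([cv2.resize(a,(400,288),interpolation=cv2.INTER_CUBIC),cv2.resize(b,(400,288),interpolation=cv2.INTER_CUBIC)])
d=pickle.load(open('scene.pkl','rb'))['image'][:,:,::-1]
a=d[145:217,265:340+25];b=d[240:330,150:150+125]
s2=np.hstack([cv2.resize(a,(400,288),interpolation=cv2.INTER_CUBIC),cv2.resize(b,(400,288),interpolation=cv2.INTER_CUBIC)])
cv2.imwrite('pics/crop.png',np.vstack([s,s2]))
E
```

```text
(no output)
```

View pics/crop.png

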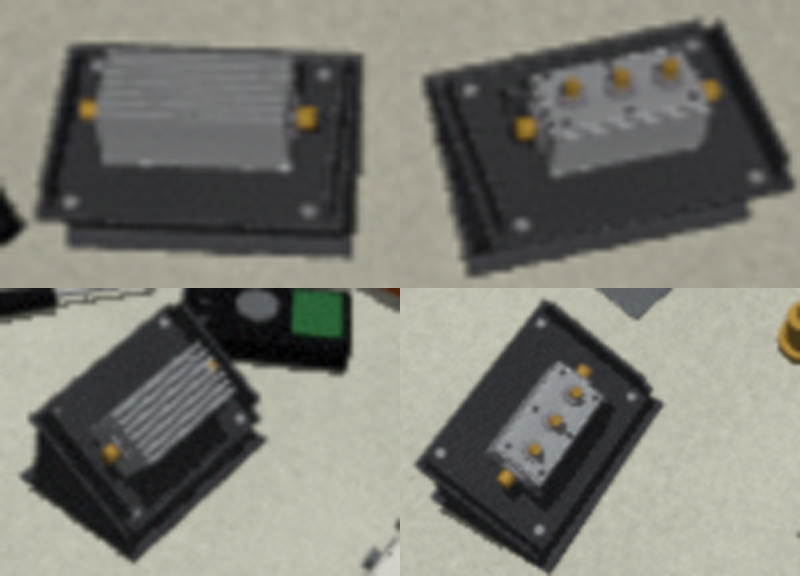

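The crops confirm it: the left cradle holds the bare finned block (fins at crop (195,90)), and the right holds the three-screw filter at (620,90). Now I fit the poses.

```bash
cat > h.py <<'E'
import numpy as np,pickle
from scipy.optimize import least_squares
from scipy.spatial.transform import Rotation as Ro
def proj(c,X):
    f=c['image'].shape[0]/2/np.tan(np.radians(c['vertical_fov']/2));q=np.asarray(X)@np.array(c['R']).T+c['t']
    return np.c_[f*q[:,0]/q[:,2]+c['cx'],f*q[:,1]/q[:,2]+c['cy']]
def deck(x,y,yaw): return (Ro.from_euler('z',yaw)*Ro.from_euler('y',np.pi/6)).as_matrix(),np.array([x,y,58.])
def toolR(D): return np.c_[D[:,1],D[:,0],-D[:,2]]
def plan(Rt,pt,grip,r,vmax=35,wmax=6,n=None,cur=None):
    "same-row screw motion from measured pose to target"
    o=r.get_obs(); R0=Ro.from_rotvec(o['orientation']);p0=o['tool_pos']
    if cur: R0,p0=Ro.from_matrix(cur[0]),cur[1]
    w=(R0.inv()*Ro.from_matrix(Rt)).as_rotvec(); d=R0.inv().apply(np.asarray(pt)-p0)
    n=n or int(max(np.ceil(np.degrees(np.linalg.norm(w))/wmax),np.ceil(np.linalg.norm(d)/vmax),1))
    S=sum(Ro.from_rotvec(w*k/n).as_matrix() for k in range(n)); s=np.linalg.solve(S,d)
    print('n',n,[round(float(v),2) for v in np.r_[np.degrees(w)/n,s/10]]+[grip], 'tool',o['tool_pos'].round(1),'t',round(float(o['clock']),1))
E
cat > fit.py <<'E'
from h import *
T=pickle.load(open('top.pkl','rb'));S=pickle.load(open('scene.pkl','rb'))
k=400/75
ta=lambda u,v:(u/k+165-.4,v/k+150-.4); tb=lambda u,v:((u-400)/k+320-.4,v/k+148-.4)
sa=lambda u,v:(u/4+265-.4,(v-288)/4+145-.4); sb=lambda u,v:((u-400)/3.2+150-.4,(v-288)/3.2+240-.4)
A=[(T,(-25,55,0),ta(99,163)),(T,(-25,-55,0),ta(290,169)),(T,(25,55,46),ta(106,50)),(T,(25,-55,46),ta(293,57)),
 (T,(0,62,11),ta(88,109)),(T,(0,-62,11),ta(307,118)),(S,(0,-62,11),sa(112,453)),(S,(0,62,11),sa(213,365))]
B=[(T,(-25,46,0),tb(553,176)),(T,(-25,-46,0),tb(706,147)),(T,(0,0,53),tb(620,74)),(T,(0,54,20),tb(524,128)),(T,(0,-54,20),tb(712,90)),
 (S,(0,54,20),sb(584,370)),(S,(0,-54,20),sb(505,478)),(S,(0,0,53),sb(556,418))]
out={}
for n,P,g in(('a',A,(640,230,0)),('b',B,(640,-200,.2))):
    def e(v):
        D,p=deck(*v[:3]);res=[]
        for c,X,px in P: res+=list(proj(c,[D@(np.array(X)+[0,0,v[3] if abs(X[1])in(62,54) else 0])+p])[0]-px)
        return res
    s=least_squares(e,list(g)+[0],loss='soft_l1',x_scale=[1,1,.01,1]);out[n]=s.x[:3];print(n,s.x.round(3),np.round(e(s.x),1))
px=np.array([(407,291),(488,290),(489,361),(407,362)])/1.5625
s=least_squares(lambda v:(proj(T,[np.r_[v[:2],3]+Ro.from_euler('z',v[2]).apply(c) for c in [(75,85,0),(75,-85,0),(-75,-85,0),(-75,85,0)]])-px).ravel(),[450,0,0],x_scale=[1,1,.01])
print('mat',s.x.round(3),s.fun.round(1));out['mat']=s.x
pickle.dump(out,open('fit.pkl','wb'))
E
python3 fit.py; python3 - <<'E'
import sys;sys.path.insert(0,'.')
from cell import r
from h import *
f=pickle.load(open('fit.pkl','rb'));D,p=deck(*f['a']);plan(toolR(D),p+D[:,2]*130,1,r)
E
```

```text
a [ 5.70236e+02  2.63736e+02 -6.00000e-02  9.72200e+00] [ 0.8  0.1 -0.4  0.4  0.  -0.2 -0.3 -0.   1.  -0.1 -1.  -0.2  0.6 -0.6
 -0.6  0.9]
b [ 5.69714e+02 -2.39888e+02  1.87000e-01  2.05400e+00] [-0.3  0.6 -0.5  0.2  0.6  0.1  0.8 -0.2 -1.   0.  -0.4  0.9  0.7 -0.4
  0.1  0.3]
mat [ 4.61916e+02 -7.57900e+00 -1.00000e-02] [ 0.2 -0.1 -0.6  0.2 -0.2  0.1  0.5 -0.3]
n 28 [0.93, -0.66, -2.46, 3.64, -0.76, 0.09, 1] tool [ 173.  -600.1  198.1] t 0.1
```

Call:
apply_moves([
  [0.93,-0.66,-2.46,3.64,-0.76,0.09,1],
  [0.93,-0.66,-2.46,3.64,-0.76,0.09,1],
  [0.93,-0.66,-2.46,3.64,-0.76,0.09,1],
  [0.93,-0.66,-2.46,3.64,-0.76,0.09,1],
  [0.93,-0.66,-2.46,3.64,-0.76,0.09,1],
  [0.93,-0.66,-2.46,3.64,-0.76,0.09,1],
  [0.93,-0.66,-2.46,3.64,-0.76,0.09,1],
  [0.93,-0.66,-2.46,3.64,-0.76,0.09,1],
  [0.93,-0.66,-2.46,3.64,-0.76,0.09,1],
  [0.93,-0.66,-2.46,3.64,-0.76,0.09,1],
  [0.93,-0.66,-2.46,3.64,-0.76,0.09,1],
  [0.93,-0.66,-2.46,3.64,-0.76,0.09,1],
  [0.93,-0.66,-2.46,3.64,-0.76,0.09,1],
  [0.93,-0.66,-2.46,3.64,-0.76,0.09,1],
  [0.93,-0.66,-2.46,3.64,-0.76,0.09,1],
  [0.93,-0.66,-2.46,3.64,-0.76,0.09,1],
  [0.93,-0.66,-2.46,3.64,-0.76,0.09,1],
  [0.93,-0.66,-2.46,3.64,-0.76,0.09,1],
])

```text
clock: 1.6
tool_pos: [598.7, -105.6, 164.6]
orientation: [-2.471, -1.453, 0.349]
wrist_force: [-0.0, 0.2, 0.5]
width: 0.997
grasp_force: 0.0
```

```bash
cat > go.py <<'E'
import sys
from cell import r
from h import *
# usage: go.py a|b|mat height grip [vmax] [look]
f=pickle.load(open('fit.pkl','rb'));n=sys.argv[1];h=float(sys.argv[2])
if n=='mat': D=Ro.from_euler('z',f['mat'][2]).as_matrix();p=np.r_[f['mat'][:2],3]
else: D,p=deck(*f[n])
v=float(sys.argv[4]) if len(sys.argv)>4 else 35
plan(toolR(D),p+D[:,2]*h,float(sys.argv[3]),r,vmax=v)
o=r.get_obs();print('local',(D.T@(o['tool_pos']-p)).round(1),'ang',np.degrees((Ro.from_matrix(toolR(D)).inv()*Ro.from_rotvec(o['orientation'])).as_rotvec()).round(1),'q',o['q'].round(2),'w',round(float(o['width']),3),'F',np.round(o['wrist_force'],1),o['grasp_force'])
if len(sys.argv)>5:
    import cv2
    c=r.capture('wrist');pickle.dump((c,D,p),open('wrist.pkl','wb'));cv2.imwrite(sys.argv[5],c['image'][:,:,::-1])
E
python3 go.py a 130 1
```

```text
n 11 [0.84, -0.59, -2.22, 3.29, -0.69, 0.08, 1.0] tool [ 598.7 -105.6  164.6] t 1.6
local [  -9.6 -367.   117.6] ang [-9.2  6.5 24.4] q [ 0.38  0.76 -0.47  1.21  0.22  1.57 -0.57] w 0.997 F [-0.   0.2  0.5] 0.0
```

Call:
apply_moves([
  [0.93,-0.66,-2.46,3.64,-0.76,0.09,1],
  [0.93,-0.66,-2.46,3.64,-0.76,0.09,1],
  [0.93,-0.66,-2.46,3.64,-0.76,0.09,1],
  [0.93,-0.66,-2.46,3.64,-0.76,0.09,1],
  [0.93,-0.66,-2.46,3.64,-0.76,0.09,1],
  [0.93,-0.66,-2.46,3.64,-0.76,0.09,1],
  [0.93,-0.66,-2.46,3.64,-0.76,0.09,1],
  [0.93,-0.66,-2.46,3.64,-0.76,0.09,1],
  [0.93,-0.66,-2.46,3.64,-0.76,0.09,1],
  [0.93,-0.66,-2.46,3.64,-0.76,0.09,1],
  [0,0,0,0,0,0,1],
  [0,0,0,0,0,0,1],
  [0,0,0,0,0,0,1],
])

```text
clock: 2.68
tool_pos: [635.1, 260.1, 169.7]
orientation: [-1.977, -1.865, 0.502]
wrist_force: [-0.6, -1.1, 0.8]
width: 1.0
grasp_force: 0.0
```

```bash
python3 go.py a 60 1 35 pics/w1.png
```

```text
n 2 [-0.01, 0.08, 0.03, -0.0, -0.02, 3.46, 1.0] tool [635.1 260.1 169.7] t 2.7
local [  0.4   0.2 129.3] ang [ 0.  -0.2 -0.1] q [-0.17  1.03 -0.54  0.68  0.17  1.95 -0.61] w 1.0 F [-0.6 -1.1  0.8] 0.0
```

View pics/w1.png

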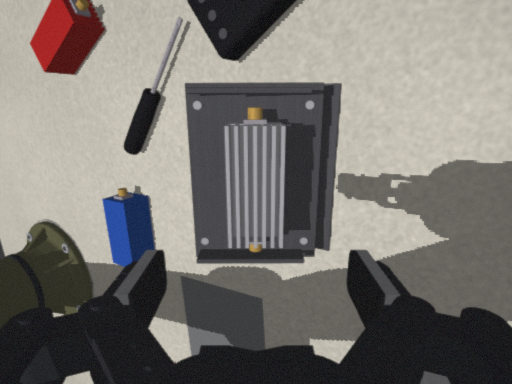

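The wrist view shows the finned module at (255,187), with its connectors at (255,113) and (255,247), centred between the fingers. I'll check that numerically against the fit.

```bash
python3 - <<'E'
from h import *
c,D,p=pickle.load(open('wrist.pkl','rb'))
P=np.array([(-25,55,46),(25,55,46),(-25,-55,46),(25,-55,46),(-55,70,0),(0,0,46)])
print(proj(c,P@D.T+p).round(0).tolist())
E
```

```text
[[226.0, 126.0], [287.0, 126.0], [229.0, 248.0], [284.0, 248.0], [198.0, 106.0], [257.0, 191.0]]
```

Call:
apply_moves([
  [0,0,0,0,0,2.3,1],
  [0,0,0,0,0,2.3,1],
  [0,0,0,0,0,2.3,1],
  [0,0,0,0,0,0,1],
  [0,0,0,0,0,0,1],
])

```text
clock: 3.15
tool_pos: [601.1, 259.6, 110.9]
orientation: [-1.979, -1.862, 0.502]
wrist_force: [0.2, -0.3, 0.6]
width: 1.001
grasp_force: 0.0
```

```bash
python3 go.py a 7 1 25
```

```text
n 3 [-0.02, 0.03, -0.03, 0.08, -0.01, 1.81, 1.0] tool [601.1 259.6 110.9] t 3.1
local [ 0.4 -2.3 61.4] ang [ 0.1 -0.1  0.1] q [-0.13  1.   -0.55  0.94  0.17  1.74 -0.63] w 1.001 F [ 0.2 -0.3  0.6] 0.0
```

Call:
apply_moves([
  [0,0,0,0.2,0,1.8,1],
  [0,0,0,0,0,1.8,1],
  [0,0,0,0,0,1.8,1],
  [0,0,0,0,0,0,1],
  [0,0,0,0,0,0,0],
  [0,0,0,0,0,0,0],
  [0,0,0,0,0,0,0],
  [0,0,0,0,0,0,0],
  [0,0,0,0,0,0,0],
  [0,0,0,0,0,0,0],
  [0,0,0,0,0,0,0],
  [0,0,0,0,0,0,0],
  [0,0,0,0,0,0,0],
  [0,0,0,0,0,0,0],
])

```text
clock: 4.32
tool_pos: [579.7, 266.1, 67.3]
orientation: [-1.986, -1.867, 0.485]
wrist_force: [12.4, -0.4, 11.5]
width: 0.355
grasp_force: 65.9
```

```bash
python3 go.py a 100 0 20
```

```text
n 5 [0.14, -0.05, -0.01, -0.05, -0.06, -1.75, 0.0] tool [579.7 266.1  67.3] t 4.3
local [ 3.4  3.  12.7] ang [-0.7  0.3  0. ] q [-0.12  0.99 -0.56  1.08  0.17  1.59 -0.65] w 0.355 F [12.4 -0.4 11.5] 65.93330035844701
```

```bash
python3 - <<'E'
from cell import r
import cv2,numpy as np,pickle
w=r.capture('wrist');t=r.capture('scene')
pickle.dump(t,open('s2.pkl','wb'))
a=w['image'][:,:,::-1];b=cv2.resize(t['image'][120:220,250:350,::-1],(384,384),interpolation=cv2.INTER_CUBIC)
cv2.imwrite('pics/g1.png',np.hstack([a[:,40:440],b]))
E
```

```text
(no output)
```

View pics/g1.png

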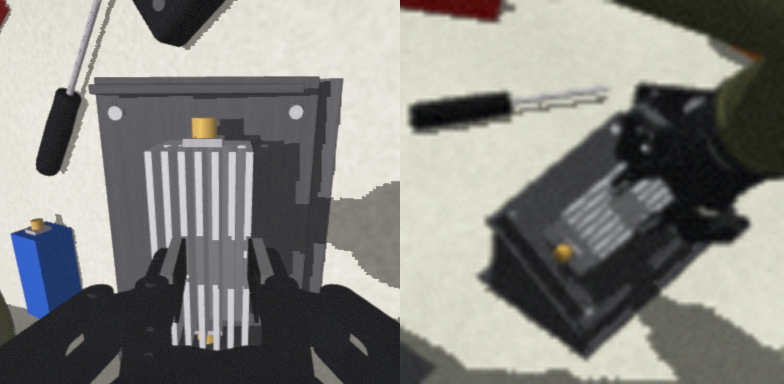

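Call:
apply_moves([
  [0,0,0,0,0,-1,0],
  [0,0,0,0,0,-1.5,0],
  [0,0,0,0,0,-2,0],
  [0,0,0,0,0,-2.5,0],
  [0,0,0,0,0,-2.5,0],
  [0,0,0,0,0,0,0],
  [0,0,0,0,0,0,0],
])

```text
clock: 5.0
tool_pos: [622.9, 263.3, 148.0]
orientation: [-1.979, -1.866, 0.495]
wrist_force: [-0.1, -0.2, -0.0]
width: -0.001
grasp_force: 0.0
```

```bash
python3 go.py a 100 0 20; python3 go.py mat 90 0 25 pics/g2.png
```

```text
n 1 [0.23, -0.05, 0.07, -0.27, -0.05, 0.42, 0.0] tool [622.9 263.3 148. ] t 5.0
local [  0.5   2.7 104.2] ang [-0.2  0.  -0.1] q [-0.16  1.01 -0.55  0.79  0.17  1.86 -0.62] w -0.001 F [-0.1 -0.2 -0. ] 0.0
n 13 [-2.29, -0.06, -0.21, -2.13, -1.01, 0.73, 0.0] tool [622.9 263.3 148. ] t 5.0
local [158.2 272.5 145. ] ang [29.8  0.8  2.7] q [-0.16  1.01 -0.55  0.79  0.17  1.86 -0.62] w -0.001 F [-0.1 -0.2 -0. ] 0.0
```

View pics/g2.png

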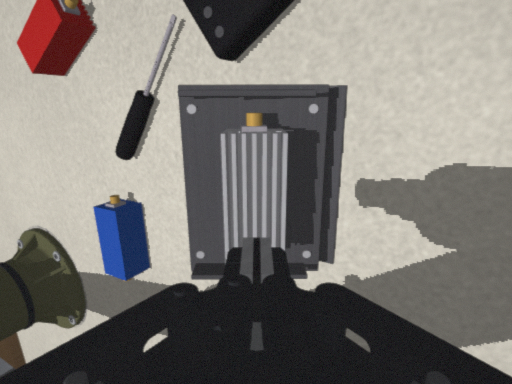

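The grip slipped: the fingers are now empty and the module is still in the cradle at (255,190). I'll work out from the wrist geometry where the pads actually were.

```bash
python3 - <<'E'
from cell import r
from h import *
c,_,_=pickle.load(open('wrist.pkl','rb'))
o=r.get_obs();R=Ro.from_rotvec(o['orientation']).as_matrix();p=o['tool_pos']
f=pickle.load(open('fit.pkl','rb'));D,q=deck(*f['a'])
P=np.array([(-25,55,46),(25,55,46),(-25,-55,46),(25,-55,46),(-25,0,46),(25,0,46),(-25,0,0),(25,0,0)])
print('now',proj(c,P@D.T+q).round(0).tolist())
# g1 view: camera in tool frame fixed; TCP at local (3.4,3,12.7)
for w in (15,25):
  Q=np.array([(s*xx,s2*w,z) for z in(0,-19,-38) for s2 in(-1,1) for s,xx in((-1,11),(1,11))])
  print(w,'tool pts in g1 px (minus 40):',(proj(c,Q@R.T+p)-[40,0]).round(0).tolist())
t=np.array([3.4,3,12.7]); L=(P-t)  # module in deck frame rel TCP -> tool axes (dy,dx,-dz)
Lt=np.c_[L[:,1],L[:,0],-L[:,2]]
print('module in g1',(proj(c,Lt@R.T+p)-[40,0]).round(0).tolist())
Rc=np.array(c['R'])@R; print('cam in tool',(-Rc.T@(np.array(c['R'])@p+c['t'])).round(1), 'axis',Rc[2].round(2))
E
```

```text
now [[223.0, 133.0], [290.0, 133.0], [227.0, 265.0], [286.0, 265.0], [225.0, 203.0], [288.0, 203.0], [229.0, 188.0], [283.0, 188.0]]
15 tool pts in g1 px (minus 40): [[193.0, 244.0], [192.0, 211.0], [241.0, 244.0], [242.0, 211.0], [191.0, 259.0], [190.0, 223.0], [244.0, 259.0], [245.0, 223.0], [188.0, 277.0], [187.0, 237.0], [247.0, 277.0], [248.0, 237.0]]
25 tool pts in g1 px (minus 40): [[177.0, 244.0], [176.0, 211.0], [257.0, 244.0], [258.0, 211.0], [173.0, 259.0], [172.0, 223.0], [261.0, 259.0], [263.0, 223.0], [168.0, 277.0], [166.0, 238.0], [267.0, 277.0], [269.0, 237.0]]
module in g1 [[156.0, 152.0], [264.0, 152.0], [167.0, 346.0], [255.0, 345.0], [162.0, 259.0], [259.0, 258.0], [174.0, 225.0], [250.0, 225.0]]
cam in tool [  74.6   -0.9 -177.2] axis [-0.29  0.    0.96]
```

```bash
python3 - <<'E'
import cv2,numpy as np
g=cv2.imread('pics/g1.png',0)
for y in (160,200,225,240,250,265,280,300): print(y,' '.join(map(str,g[y,136:280:3])))
E
```

```text
160 93 95 92 203 215 174 102 103 125 212 210 107 102 99 192 214 191 101 102 118 212 208 113 101 121 163 209 202 106 116 117 202 209 189 120 121 120 207 208 102 55 57 57 60 55 54 58 57
200 92 94 92 91 205 212 154 103 101 154 210 197 103 102 114 210 210 109 103 107 206 210 152 101 117 143 207 208 105 113 118 203 210 152 120 120 140 209 207 58 59 57 59 62 57 58 57 58
225 91 94 91 93 102 212 210 105 101 107 208 211 111 105 99 202 210 131 99 105 175 209 190 105 112 134 208 208 100 116 120 207 208 122 122 119 178 208 189 55 57 57 55 56 54 56 58 60
240 93 95 92 91 94 204 210 123 100 102 203 208 104 102 100 63 39 112 100 102 113 119 118 104 113 124 141 138 101 117 116 120 136 114 121 117 135 105 35 94 96 95 87 59 57 56 59 57
250 95 95 95 91 94 167 210 128 38 36 42 98 97 96 87 34 35 111 104 102 118 117 117 103 109 119 122 117 101 118 120 122 117 116 122 118 129 108 30 37 95 98 96 87 36 36 35 56
265 90 92 94 92 92 36 33 34 34 97 99 98 100 54 32 39 32 113 101 102 114 121 119 106 110 118 119 119 102 117 119 121 116 114 120 118 121 72 30 27 33 93 95 96 97 53 26 33
280 89 42 36 39 40 37 37 36 35 35 32 103 93 34 29 29 43 126 103 102 112 118 119 103 107 118 119 116 105 114 120 120 119 112 115 118 119 86 30 32 33 39 106 57 38 36 31 36
300 30 35 37 31 33 34 40 37 31 30 29 32 35 36 33 36 203 205 119 104 108 203 206 108 103 119 204 206 104 114 120 208 205 119 116 118 207 205 52 33 31 37 33 38 37 32 36 37
```

```bash
python3 - <<'E'
from cell import r
from h import *
c,_,_=pickle.load(open('wrist.pkl','rb'))
o=r.get_obs();R=Ro.from_rotvec(o['orientation']).as_matrix();p=o['tool_pos']
for z in(0,-13,-25,-38,-50):
  for x in (11,0,-11): print(z,x,proj(c,np.array([(x,-42.5,z),(x,42.5,z),(x,-5,z)])@R.T+p).round(0).tolist())
import cv2
g=cv2.imread('pics/w1.png',0)
for y in(245,250,255,260,270): print(y,g[y,130:180:3],g[y,330:400:3])
E
```

```text
0 11 [[187.0, 211.0], [327.0, 211.0], [249.0, 211.0]]
0 0 [[188.0, 228.0], [326.0, 228.0], [249.0, 228.0]]
0 -11 [[189.0, 244.0], [325.0, 244.0], [249.0, 244.0]]
-13 11 [[182.0, 219.0], [332.0, 219.0], [248.0, 219.0]]
-13 0 [[183.0, 237.0], [331.0, 237.0], [249.0, 237.0]]
-13 -11 [[185.0, 254.0], [330.0, 254.0], [249.0, 254.0]]
-25 11 [[177.0, 227.0], [338.0, 227.0], [248.0, 227.0]]
-25 0 [[179.0, 246.0], [336.0, 246.0], [248.0, 246.0]]
-25 -11 [[180.0, 264.0], [335.0, 264.0], [248.0, 264.0]]
-38 11 [[171.0, 238.0], [344.0, 237.0], [247.0, 237.0]]
-38 0 [[172.0, 258.0], [343.0, 257.0], [247.0, 258.0]]
-38 -11 [[174.0, 277.0], [341.0, 277.0], [248.0, 277.0]]
-50 11 [[164.0, 249.0], [352.0, 248.0], [247.0, 249.0]]
-50 0 [[166.0, 270.0], [350.0, 270.0], [247.0, 270.0]]
-50 -11 [[168.0, 291.0], [348.0, 291.0], [247.0, 291.0]]
245 [ 42  48  42  43  45  41  42  45  83 195 192 191 198 196 199 195 198] [165 199 202 201 198 189 189 194 196 198 192 194 197 195 193 192 192 193
 186 191 189 185 187 193]
250 [ 65  42  44  42  42  49  71  75  76  84  71 141 193 198 190 194 195] [185 191 187 186 191 198 191  76  70  97 101  98 115 187 182 190 200 199
 193 191 192 191 195 196]
255 [ 72  42  37  39  64  80  79  79  42  24  21  46 191 191 200 192 193] [198 188 190 187 187 194 171  24  28  23  74  76  79  81 180 192 187 191
 195 188 177 148 109 100]
260 [ 75  39  40  77  76  81  80  36  16  28  30  32 184 192 192 191 193] [199 190 192 186 187 189 113  19  19  23  29  76  79  76  78 151 104 103
 103 105 105 101  98  99]
270 [ 39  76  79  76  75  28  20  22  29  21  28  32 122 147 188 190 191] [112 104 104 103 103 101  30  25  24  29  28  24  22  60  74  77  77  68
  27  26  46  98  99 102]
```

The tips show up 38 mm behind the reported TCP: shut at row 237, open at row 250. So the fingers only pressed on the fin tops, and the working TCP height has to be about 36 mm lower. I'll open and regrasp deeper.

Call:
apply_moves([
  [0,0,0,-0.2,0,0,1],
  [0,0,0,0,0,0,1],
  [0,0,0,0,0,0,1],
  [0,0,0,0,0,0,1],
  [0,0,0,0,0,0,1],
  [0,0,0,0,0,0,1],
  [0,0,0,0,0,2,1],
  [0,0,0,0,0,2,1],
  [0,0,0,0,0,2,1],
  [0,0,0,0,0,2,1],
  [0,0,0,0,0,2,1],
  [0,0,0,0,0,1,1],
  [0,0,0,0,0,0,1],
  [0,0,0,0,0,0,1],
  [0,0,0,0,0,0,1],
])

```text
clock: 6.3
tool_pos: [567.2, 264.2, 51.9]
orientation: [-1.978, -1.865, 0.498]
wrist_force: [-0.4, -0.3, -0.2]
width: 1.003
grasp_force: 0.0
```

```bash
python3 go.py a -29 1 15
```

```text
n 2 [0.04, 0.02, 0.04, -0.01, -0.02, 1.11, 1.0] tool [567.2 264.2  51.9] t 6.3
local [ 0.5  0.3 -6.8] ang [-0.1 -0.  -0.1] q [-0.12  1.   -0.56  1.13  0.17  1.55 -0.65] w 1.003 F [-0.4 -0.3 -0.2] 0.0
```

Call:
apply_moves([
  [0,0,0,0,0,1.1,1],
  [0,0,0,0,0,1.1,1],
  [0,0,0,0,0,0,1],
  [0,0,0,0,0,0,1],
  [0,0,0,0,0,0,0],
  [0,0,0,0,0,0,0],
  [0,0,0,0,0,0,0],
  [0,0,0,0,0,0,0],
  [0,0,0,0,0,0,0],
  [0,0,0,0,0,0,0],
  [0,0,0,0,0,0,0],
  [0,0,0,0,0,0,0],
])

```text
clock: 7.3
tool_pos: [555.0, 265.1, 33.6]
orientation: [-1.975, -1.865, 0.5]
wrist_force: [-2.7, -0.2, 6.6]
width: 0.578
grasp_force: 65.0
```

```bash
python3 go.py a 80 0 20
```

```text
n 6 [-0.01, 0.01, 0.02, -0.01, 0.02, -1.81, 0.0] tool [555.  265.1  33.6] t 7.3
local [ -1.    0.5 -28.8] ang [ 0.  -0.1 -0.1] q [-0.12  1.   -0.56  1.18  0.17  1.5  -0.66] w 0.578 F [-2.7 -0.2  6.6] 65.0200441852212
```

Call:
apply_moves([
  [0,0,0,0,0,-0.8,0],
  [0,0,0,0,0,-1.6,0],
  [0,0,0,0,0,-2.2,0],
  [0,0,0,0,0,-2.2,0],
  [0,0,0,0,0,-2.2,0],
  [0,0,0,0,0,-1.5,0],
  [0,0,0,0,0,0,0],
  [0,0,0,0,0,0,0],
])

```text
clock: 7.97
tool_pos: [608.5, 261.6, 122.7]
orientation: [-1.978, -1.865, 0.498]
wrist_force: [-0.1, -0.2, -5.4]
width: 0.576
grasp_force: 64.8
```

```bash
python3 go.py mat 40 0 25
```

```text
n 13 [-2.3, -0.05, -0.21, -2.11, -0.85, 0.89, 0.0] tool [608.5 261.6 122.7] t 8.0
local [143.9 270.7 119.7] ang [29.9  0.7  2.7] q [-0.14  1.   -0.55  0.89  0.17  1.77 -0.63] w 0.576 F [-0.1 -0.2 -5.4] 64.77951725944877
```

```bash
python3 go.py mat 100 0 24
```

```text
n 13 [-2.3, -0.05, -0.21, -2.11, -0.98, 0.44, 0.0] tool [608.5 261.6 122.7] t 8.0
local [143.9 270.7 119.7] ang [29.9  0.7  2.7] q [-0.14  1.   -0.55  0.89  0.17  1.77 -0.63] w 0.576 F [-0.1 -0.2 -5.4] 64.77951725944877
```

Call:
apply_moves([
  [-2.3,-0.05,-0.21,-2.11,-0.98,0.44,0],
  [-2.3,-0.05,-0.21,-2.11,-0.98,0.44,0],
  [-2.3,-0.05,-0.21,-2.11,-0.98,0.44,0],
  [-2.3,-0.05,-0.21,-2.11,-0.98,0.44,0],
  [-2.3,-0.05,-0.21,-2.11,-0.98,0.44,0],
  [-2.3,-0.05,-0.21,-2.11,-0.98,0.44,0],
  [-2.3,-0.05,-0.21,-2.11,-0.98,0.44,0],
  [-2.3,-0.05,-0.21,-2.11,-0.98,0.44,0],
  [-2.3,-0.05,-0.21,-2.11,-0.98,0.44,0],
  [-2.3,-0.05,-0.21,-2.11,-0.98,0.44,0],
  [-2.3,-0.05,-0.21,-2.11,-0.98,0.44,0],
  [-2.3,-0.05,-0.21,-2.11,-0.98,0.44,0],
  [-2.3,-0.05,-0.21,-2.11,-0.98,0.44,0],
  [0,0,0,0,0,0,0],
  [0,0,0,0,0,0,0],
  [0,0,0,0,0,0,0],
])

```text
clock: 9.3
tool_pos: [460.7, -7.3, 102.9]
orientation: [-2.23, -2.209, 0.001]
wrist_force: [0.4, 0.0, -4.1]
width: 0.579
grasp_force: 64.6
```

```bash
python3 go.py mat -15 0 15
```

```text
n 8 [-0.02, -0.01, 0.0, -0.0, 0.02, 1.44, 0.0] tool [460.7  -7.3 102.9] t 9.3
local [-1.2  0.3 99.9] ang [ 0.1  0.1 -0. ] q [ 0.38  0.41 -0.58  2.05  0.32  0.77 -0.4 ] w 0.579 F [ 0.4  0.  -4.1] 64.64645968750119
```

Call:
apply_moves([
  [0,0,0,0,0,2,0],
  [0,0,0,0,0,2,0],
  [0,0,0,0,0,2,0],
  [0,0,0,0,0,2,0],
  [0,0,0,0,0,2,0],
  [0,0,0,0,0,1.5,0],
  [0,0,0,0,0,0.5,0],
  [0,0,0,0,0,0.3,0],
  [0,0,0,0,0,0.3,0],
  [0,0,0,0,0,0,0],
  [0,0,0,0,0,0,0],
])

```text
clock: 10.22
tool_pos: [461.8, -7.2, -22.3]
orientation: [-2.231, -2.21, -0.001]
wrist_force: [0.4, 0.5, -4.4]
width: 0.578
grasp_force: 64.5
```

```bash
python3 go.py mat -30 0 3
```

```text
n 2 [-0.01, -0.02, 0.02, -0.02, 0.01, 0.24, 0.0] tool [461.8  -7.2 -22.3] t 10.2
local [ -0.1   0.4 -25.3] ang [ 0.  0. -0.] q [ 0.23  0.61 -0.4   2.17  0.53  0.45 -0.6 ] w 0.578 F [ 0.4  0.5 -4.4] 64.54332483932376
```

Call:
apply_moves([
  [0,0,0,0,0,0.2,0],
  [0,0,0,0,0,0.2,0],
  [0,0,0,0,0,0.1,0],
  [0,0,0,0,0,0,0],
  [0,0,0,0,0,0,0],
])

```text
clock: 10.63
tool_pos: [462.0, -7.6, -25.1]
orientation: [2.231, 2.209, 0.001]
wrist_force: [-5.7, -0.0, 34.2]
width: 0.579
grasp_force: 68.7
```

Call:
apply_moves([
  [0,0,0,0,0,-0.15,0],
  [0,0,0,0,0,0,0],
  [0,0,0,0,0,0,0.75],
  [0,0,0,0,0,0,0.85],
  [0,0,0,0,0,0,1],
  [0,0,0,0,0,0,1],
  [0,0,0,0,0,0,1],
  [0,0,0,0,0,0,1],
  [0,0,0,0,0,-1.5,1],
  [0,0,0,0,0,-2.5,1],
  [0,0,0,0,0,-3,1],
  [0,0,0,0,0,-3,1],
  [0,0,0,0,0,-3,1],
  [0,0,0,0,0,-3,1],
  [0,0,0,0,0,-3,1],
  [0,0,0,0,0,0,1],
  [0,0,0,0,0,0,1],
])

```text
clock: 12.05
tool_pos: [462.4, -7.7, 165.0]
orientation: [2.232, 2.209, 0.002]
wrist_force: [-0.8, -0.3, -0.5]
width: 0.999
grasp_force: 0.0
```

```bash
python3 go.py b 90 1 30
```

```text
n 10 [3.0, -0.3, -1.1, -2.35, 1.39, -0.01, 1.0] tool [462.4  -7.7 165. ] t 12.1
local [-107.4  248.1   61.5] ang [-30.   3.  11.] q [ 0.44  0.33 -0.64  1.96  0.25  0.92 -0.33] w 0.999 F [-0.8 -0.3 -0.5] 0.0
```

Call:
apply_moves([
  [3.0,-0.3,-1.1,-2.35,1.39,-0.01,1],
  [3.0,-0.3,-1.1,-2.35,1.39,-0.01,1],
  [3.0,-0.3,-1.1,-2.35,1.39,-0.01,1],
  [3.0,-0.3,-1.1,-2.35,1.39,-0.01,1],
  [3.0,-0.3,-1.1,-2.35,1.39,-0.01,1],
  [3.0,-0.3,-1.1,-2.35,1.39,-0.01,1],
  [3.0,-0.3,-1.1,-2.35,1.39,-0.01,1],
  [3.0,-0.3,-1.1,-2.35,1.39,-0.01,1],
  [3.0,-0.3,-1.1,-2.35,1.39,-0.01,1],
  [3.0,-0.3,-1.1,-2.35,1.39,-0.01,1],
  [0,0,0,0,0,0,1],
  [0,0,0,0,0,0,1],
  [0,0,0,0,0,0,1],
])

```text
clock: 13.13
tool_pos: [612.7, -230.5, 132.2]
orientation: [-1.751, -2.116, 0.571]
wrist_force: [-0.7, 0.4, 0.3]
width: 1.001
grasp_force: 0.0
```

```bash
python3 go.py b -29 1 20 pics/w2.png; python3 - <<'E'
from h import *
c,D,p=pickle.load(open('wrist.pkl','rb'))
P=np.array([(-25,46,40),(25,46,40),(-25,-46,40),(25,-46,40),(0,0,53)])
print(proj(c,P@D.T+p).round(0).tolist())
E
```

```text
n 6 [-0.05, -0.01, 0.02, -0.02, -0.01, 1.92, 1.0] tool [ 612.7 -230.5  132.2] t 13.1
local [ 1.   1.2 86.2] ang [ 0.3  0.1 -0.1] q [ 0.38  0.97 -0.49  0.94  0.5   1.84  0.17] w 1.001 F [-0.7  0.4  0.3] 0.0
[[221.0, 145.0], [291.0, 145.0], [225.0, 261.0], [287.0, 261.0], [256.0, 212.0]]
```

View pics/w2.png

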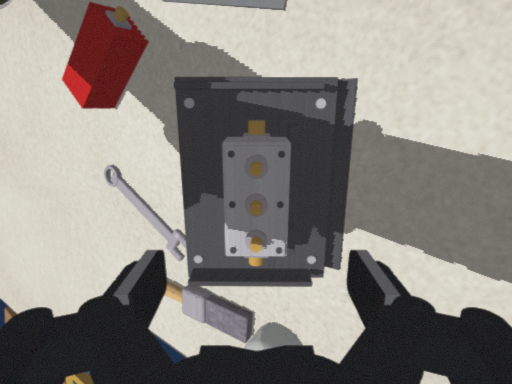

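The filter shows at (256,197), centred across, about 4 mm toward +y from the prediction. That is fine for the grasp, with a small shift.

Call:
apply_moves([
  [0,0,0,0.2,0,2,1],
  [0,0,0,0,-0.1,2,1],
  [0,0,0,0,0,2,1],
  [0,0,0,0,0,2,1],
  [0,0,0,0,0,2,1],
  [0,0,0,0,0,1.6,1],
  [0,0,0,0,0,0,1],
  [0,0,0,0,0,0,1],
  [0,0,0,0,0,0,0],
  [0,0,0,0,0,0,0],
  [0,0,0,0,0,0,0],
  [0,0,0,0,0,0,0],
  [0,0,0,0,0,0,0],
  [0,0,0,0,0,0,0],
  [0,0,0,0,0,0,0],
  [0,0,0,0,0,0,0],
])

```text
clock: 14.52
tool_pos: [556.4, -240.0, 35.5]
orientation: [-1.756, -2.12, 0.568]
wrist_force: [3.7, 0.9, 6.7]
width: 0.574
grasp_force: 64.6
```

```bash
python3 go.py b 80 0 20
```

```text
n 6 [0.0, 0.01, 0.0, -0.04, 0.0, -1.77, 0.0] tool [ 556.4 -240.    35.5] t 14.5
local [ -0.1   2.4 -26. ] ang [-0. -0. -0.] q [ 0.46  0.96 -0.49  1.25  0.51  1.56  0.09] w 0.574 F [3.7 0.9 6.7] 64.6201765537262
```

Call:
apply_moves([
  [0,0,0,0,0,-0.8,0],
  [0,0,0,0,0,-1.6,0],
  [0,0,0,0,0,-2.2,0],
  [0,0,0,0,0,-2.2,0],
  [0,0,0,0,0,-2.2,0],
  [0,0,0,0,0,-2,0],
  [0,0,0,0,0,-0.5,0],
  [0,0,0,0,0,0,0],
  [0,0,0,0,0,0,0],
])

```text
clock: 15.27
tool_pos: [611.1, -229.6, 132.7]
orientation: [-1.752, -2.117, 0.571]
wrist_force: [0.2, 0.0, -3.7]
width: 0.566
grasp_force: 63.6
```

```bash
python3 go.py a 90 0 28
```

```text
n 18 [-0.01, 0.39, 0.68, 2.72, 0.18, -0.12, 0.0] tool [ 611.1 -229.6  132.7] t 15.3
local [  23.5 -490.    99.8] ang [  0.2  -7.1 -12.3] q [ 0.38  0.96 -0.49  0.95  0.49  1.84  0.17] w 0.566 F [ 0.2  0.  -3.7] 63.56460928916931
```

Call:
apply_moves([
  [-0.01,0.39,0.68,2.72,0.18,-0.12,0],
  [-0.01,0.39,0.68,2.72,0.18,-0.12,0],
  [-0.01,0.39,0.68,2.72,0.18,-0.12,0],
  [-0.01,0.39,0.68,2.72,0.18,-0.12,0],
  [-0.01,0.39,0.68,2.72,0.18,-0.12,0],
  [-0.01,0.39,0.68,2.72,0.18,-0.12,0],
  [-0.01,0.39,0.68,2.72,0.18,-0.12,0],
  [-0.01,0.39,0.68,2.72,0.18,-0.12,0],
  [-0.01,0.39,0.68,2.72,0.18,-0.12,0],
  [-0.01,0.39,0.68,2.72,0.18,-0.12,0],
  [-0.01,0.39,0.68,2.72,0.18,-0.12,0],
  [-0.01,0.39,0.68,2.72,0.18,-0.12,0],
  [-0.01,0.39,0.68,2.72,0.18,-0.12,0],
  [-0.01,0.39,0.68,2.72,0.18,-0.12,0],
  [-0.01,0.39,0.68,2.72,0.18,-0.12,0],
  [-0.01,0.39,0.68,2.72,0.18,-0.12,0],
  [-0.01,0.39,0.68,2.72,0.18,-0.12,0],
  [-0.01,0.39,0.68,2.72,0.18,-0.12,0],
  [0,0,0,0,0,0,0],
  [0,0,0,0,0,0,0],
])

```text
clock: 16.93
tool_pos: [614.0, 261.3, 134.1]
orientation: [-1.974, -1.865, 0.505]
wrist_force: [-0.8, 0.2, -3.5]
width: 0.573
grasp_force: 63.4
```

```bash
python3 go.py a -12 0 20
```

```text
n 5 [-0.03, 0.04, 0.02, 0.0, 0.01, 2.0, 0.0] tool [614.  261.3 134.1] t 16.9
local [-0.1  0.2 87.8] ang [ 0.2 -0.2 -0.1] q [-0.16  1.01 -0.52  0.84  0.15  1.82 -0.61] w 0.573 F [-0.8  0.2 -3.5] 63.38110327720642
```

Call:
apply_moves([
  [0,0,0,0,-0.3,2,0],
  [0,0,0,0,0,2,0],
  [0,0,0,0,0,2,0],
  [0,0,0,0,0,2,0],
  [0,0,0,0,0,1.6,0],
  [0,0,0,0,0,0.6,0],
  [0,0,0,0,0,0.3,0],
  [0,0,0,0,0,0.2,0],
  [0,0,0,0,0,0,0],
  [0,0,0,0,0,0,0],
])

```text
clock: 17.77
tool_pos: [560.4, 263.3, 45.6]
orientation: [-1.979, -1.864, 0.498]
wrist_force: [-0.0, 0.1, -3.6]
width: 0.578
grasp_force: 63.3
```

```bash
python3 go.py a -26 0 20
```

```text
n 1 [0.09, 0.02, -0.01, 0.11, 0.23, 1.03, 0.0] tool [560.4 263.3  45.6] t 17.8
local [ -2.3  -1.1 -15.7] ang [-0.1 -0.   0. ] q [-0.13  0.99 -0.53  1.16  0.15  1.52 -0.64] w 0.578 F [-0.   0.1 -3.6] 63.30315113067627
```

Call:
apply_moves([
  [0,0,0,0,0,0.3,0],
  [0,0,0,0,0,0.3,0],
  [0,0,0,0,0,0.2,0],
  [0,0,0,0,0,0.1,0],
  [0,0,0,0,0,0,0],
  [0,0,0,0,0,0,0],
])

```text
clock: 18.27
tool_pos: [555.1, 263.7, 37.1]
orientation: [-1.978, -1.864, 0.5]
wrist_force: [0.4, 0.1, -3.7]
width: 0.577
grasp_force: 63.3
```

```bash
python3 go.py a -26 0 20
```

```text
n 1 [0.01, 0.06, 0.02, 0.1, 0.27, 0.03, 0.0] tool [555.1 263.7  37.1] t 18.3
local [ -2.7  -1.  -25.7] ang [-0.  -0.1 -0. ] q [-0.12  0.99 -0.53  1.19  0.15  1.5  -0.64] w 0.577 F [ 0.4  0.1 -3.7] 63.33403944969177
```

Call:
apply_moves([
  [0,0,0,0,0,0.15,0],
  [0,0,0,0,0,0.15,0],
  [0,0,0,0,0,0,0],
  [0,0,0,0,0,0,0],
])

```text
clock: 18.6
tool_pos: [554.7, 263.9, 36.0]
orientation: [-1.979, -1.864, 0.497]
wrist_force: [3.5, -1.0, 5.9]
width: 0.575
grasp_force: 64.3
```

```bash
python3 go.py a -26 0 20
```

```text
n 1 [0.15, -0.01, 0.01, 0.08, 0.24, -0.08, 0.0] tool [554.7 263.9  36. ] t 18.6
local [ -2.4  -0.8 -26.8] ang [-0.1  0.  -0. ] q [-0.12  0.99 -0.53  1.19  0.15  1.49 -0.64] w 0.575 F [ 3.5 -1.   5.9] 64.3494164943695
```

Call:
apply_moves([
  [0,0,0,0,0.15,0,0],
  [0,0,0,0,0.15,0,0],
  [0,0,0,0,0.1,0,0],
  [0,0,0,0,0,0,0],
  [0,0,0,0,0,0,0],
])

```text
clock: 19.02
tool_pos: [555.9, 263.9, 35.3]
orientation: [-1.975, -1.864, 0.501]
wrist_force: [-2.7, -3.5, 13.5]
width: 0.58
grasp_force: 64.9
```

```bash
python3 go.py a -26 0 20
```

```text
n 1 [-0.11, 0.06, 0.1, 0.07, 0.11, -0.08, 0.0] tool [555.9 263.9  35.3] t 19.0
local [ -1.1  -0.7 -26.8] ang [ 0.1 -0.1 -0.1] q [-0.13  1.   -0.53  1.18  0.15  1.5  -0.64] w 0.58 F [-2.7 -3.5 13.5] 64.9474561214447
```

Seated against the stops: the x position matches the earlier seated grasp. Releasing and retreating.

Call:
apply_moves([
  [0,0,0,0,-0.1,0,0],
  [0,0,0,0,0,0,0.75],
  [0,0,0,0,0,0,0.85],
  [0,0,0,0,0,0,1],
  [0,0,0,0,0,0,1],
  [0,0,0,0,0,0,1],
  [0,0,0,0,0,0,1],
  [0,0,0,0,0,-1.5,1],
  [0,0,0,0,0,-2,1],
  [0,0,0,0,0,-3,1],
  [0,0,0,0,0,-3,1],
  [0,0,0,0,0,-3,1],
  [0,0,0,0,0,0,1],
  [0,0,0,0,0,0,1],
])

```text
clock: 20.18
tool_pos: [619.6, 260.5, 142.3]
orientation: [-1.979, -1.864, 0.496]
wrist_force: [-0.9, 0.2, -0.8]
width: 1.001
grasp_force: 0.0
```

```bash
python3 go.py mat 140 1 26 pics/w3.png;python3 go.py a 140 1;  python3 - <<'E'
from h import *
c,_,_=pickle.load(open('wrist.pkl','rb'));f=pickle.load(open('fit.pkl','rb'));D,p=deck(*f['a'])
P=np.array([(-25,46,40),(25,46,40),(-25,-46,40),(25,-46,40),(0,0,53)])
print(proj(c,P@D.T+p).round(0).tolist())
E
```

```text
n 12 [-2.49, -0.07, -0.23, -2.28, -1.2, 0.33, 1.0] tool [619.6 260.5 142.3] t 20.2
local [155.  269.6 139.3] ang [29.8  0.8  2.8] q [-0.16  1.01 -0.52  0.82  0.15  1.83 -0.61] w 1.001 F [-0.9  0.2 -0.8] 0.0
n 2 [0.01, 0.02, 0.01, 0.03, -0.02, -2.2, 1.0] tool [618.5 260.2 141. ] t 20.2
local [ 0.4 -0.6 96.1] ang [-0. -0. -0.] q [-0.16  1.01 -0.52  0.82  0.15  1.83 -0.61] w 0.997 F [-0.1 -0.6 -0.7] 0.0
[[222.0, 141.0], [289.0, 141.0], [226.0, 252.0], [286.0, 252.0], [256.0, 205.0]]
```

View pics/w3.png

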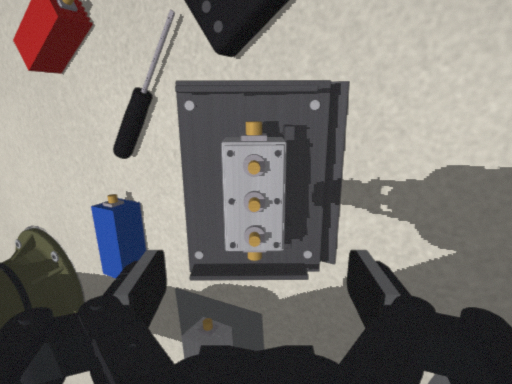

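The filter lies flat and square in cradle a: corners (223,141), (286,141), (225,250), within 2 px of the prediction. Back to the mat.

Call:
apply_moves([
  [-2.49,-0.07,-0.23,-2.28,-1.2,0.33,1],
  [-2.49,-0.07,-0.23,-2.28,-1.2,0.33,1],
  [-2.49,-0.07,-0.23,-2.28,-1.2,0.33,1],
  [-2.49,-0.07,-0.23,-2.28,-1.2,0.33,1],
  [-2.49,-0.07,-0.23,-2.28,-1.2,0.33,1],
  [-2.49,-0.07,-0.23,-2.28,-1.2,0.33,1],
  [-2.49,-0.07,-0.23,-2.28,-1.2,0.33,1],
  [-2.49,-0.07,-0.23,-2.28,-1.2,0.33,1],
  [-2.49,-0.07,-0.23,-2.28,-1.2,0.33,1],
  [-2.49,-0.07,-0.23,-2.28,-1.2,0.33,1],
  [-2.49,-0.07,-0.23,-2.28,-1.2,0.33,1],
  [-2.49,-0.07,-0.23,-2.28,-1.2,0.33,1],
  [0,0,0,0,0,0,1],
  [0,0,0,0,0,0,1],
  [0,0,0,0,0,0,1],
])

```text
clock: 21.48
tool_pos: [460.6, -7.9, 143.2]
orientation: [-2.232, -2.21, 0.005]
wrist_force: [0.3, -0.8, 1.2]
width: 1.001
grasp_force: 0.0
```

```bash
python3 go.py mat -28 1 24
```

```text
n 8 [-0.02, 0.01, 0.0, 0.01, 0.02, 2.1, 1.0] tool [460.6  -7.9 143.2] t 21.5
local [ -1.4  -0.3 140.2] ang [ 0.2 -0.1 -0. ] q [ 0.38  0.35 -0.57  1.99  0.25  0.87 -0.33] w 1.001 F [ 0.3 -0.8  1.2] 0.0
```

Call:
apply_moves([
  [0,0,0,0,0.1,2,1],
  [0,0,0,0,0,2.4,1],
  [0,0,0,0,0,2.5,1],
  [0,0,0,0,0,2.5,1],
  [0,0,0,0,0,2.5,1],
  [0,0,0,0,0,2.4,1],
  [0,0,0,0,0,1.5,1],
  [0,0,0,0,0,0.9,1],
  [0,0,0,0,0,0,1],
  [0,0,0,0,0,0,1],
  [0,0,0,0,0,0,0],
  [0,0,0,0,0,0,0],
  [0,0,0,0,0,0,0],
  [0,0,0,0,0,0,0],
  [0,0,0,0,0,0,0],
  [0,0,0,0,0,0,0],
  [0,0,0,0,0,0,0],
  [0,0,0,0,0,0,0],
])

```text
clock: 22.98
tool_pos: [462.5, -8.5, -22.5]
orientation: [2.231, 2.209, -0.003]
wrist_force: [0.1, -0.2, 6.8]
width: 0.584
grasp_force: 62.7
```

```bash
python3 go.py mat 120 0 24
```

```text
n 7 [0.0, 0.02, 0.0, 0.01, -0.01, -2.08, 0.0] tool [462.5  -8.5 -22.5] t 23.0
local [  0.6  -0.9 -25.5] ang [-0.  -0.1 -0. ] q [ 0.21  0.61 -0.37  2.17  0.5   0.44 -0.57] w 0.584 F [ 0.1 -0.2  6.8] 62.678192630410194
```

Gripped, with the held TCP height about −25.5. Lifting.

Call:
apply_moves([
  [0,0,0,0,0,-1,0],
  [0,0,0,0,0,-2,0],
  [0,0,0,0,0,-2.5,0],
  [0,0,0,0,0,-2.5,0],
  [0,0,0,0,0,-2.5,0],
  [0,0,0,0,0,-2.5,0],
  [0,0,0,0,0,-2,0],
  [0,0,0,0,0,0,0],
  [0,0,0,0,0,0,0],
])

```text
clock: 23.73
tool_pos: [462.4, -8.6, 127.3]
orientation: [2.231, 2.208, -0.003]
wrist_force: [-0.7, -0.6, -4.5]
width: 0.577
grasp_force: 63.7
```

```bash
python3 go.py b 90 0 26
```

```text
n 11 [2.72, -0.25, -1.01, -2.13, 1.18, -0.35, 0.0] tool [462.4  -8.6 127.3] t 23.7
local [-88.8 247.2  28.8] ang [-29.9   2.8  11.1] q [ 0.38  0.38 -0.57  2.01  0.28  0.83 -0.36] w 0.577 F [-0.7 -0.6 -4.5] 63.67577478289604
```

Call:
apply_moves([
  [2.72,-0.25,-1.01,-2.13,1.18,-0.35,0],
  [2.72,-0.25,-1.01,-2.13,1.18,-0.35,0],
  [2.72,-0.25,-1.01,-2.13,1.18,-0.35,0],
  [2.72,-0.25,-1.01,-2.13,1.18,-0.35,0],
  [2.72,-0.25,-1.01,-2.13,1.18,-0.35,0],
  [2.72,-0.25,-1.01,-2.13,1.18,-0.35,0],
  [2.72,-0.25,-1.01,-2.13,1.18,-0.35,0],
  [2.72,-0.25,-1.01,-2.13,1.18,-0.35,0],
  [2.72,-0.25,-1.01,-2.13,1.18,-0.35,0],
  [2.72,-0.25,-1.01,-2.13,1.18,-0.35,0],
  [2.72,-0.25,-1.01,-2.13,1.18,-0.35,0],
  [0,0,0,0,0,0,0],
  [0,0,0,0,0,0,0],
  [0,0,0,0,0,0,0],
])

```text
clock: 24.9
tool_pos: [613.5, -229.5, 132.9]
orientation: [-1.749, -2.117, 0.569]
wrist_force: [0.2, 0.8, -3.1]
width: 0.58
grasp_force: 64.1
```

```bash
python3 go.py b -16 0 20
```

```text
n 6 [-0.04, -0.02, 0.03, -0.04, -0.02, 1.72, 0.0] tool [ 613.5 -229.5  132.9] t 24.9
local [ 1.4  2.1 87.3] ang [ 0.2  0.1 -0.2] q [ 0.37  0.96 -0.45  0.94  0.47  1.83  0.19] w 0.58 F [ 0.2  0.8 -3.1] 64.07511927187443
```

Call:
apply_moves([
  [0,0,0,0,-0.3,2,0],
  [0,0,0,0,0,2,0],
  [0,0,0,0,0,2,0],
  [0,0,0,0,0,2,0],
  [0,0,0,0,0,1.5,0],
  [0,0,0,0,0,0.6,0],
  [0,0,0,0,0,0.3,0],
  [0,0,0,0,0,0.2,0],
  [0,0,0,0,0,0,0],
  [0,0,0,0,0,0,0],
])

```text
clock: 25.73
tool_pos: [559.9, -240.4, 45.8]
orientation: [-1.753, -2.12, 0.567]
wrist_force: [0.7, 0.3, -3.7]
width: 0.578
grasp_force: 64.3
```

```bash
python3 go.py b -26 0 20
```

```text
n 1 [-0.03, -0.02, 0.11, -0.13, 0.23, 1.06, 0.0] tool [ 559.9 -240.4   45.8] t 25.7
local [ -2.3   1.3 -15.4] ang [ 0.   0.  -0.1] q [ 0.44  0.95 -0.45  1.23  0.48  1.57  0.12] w 0.578 F [ 0.7  0.3 -3.7] 64.27759635262191
```

Call:
apply_moves([
  [0,0,0,0,0,0.3,0],
  [0,0,0,0,0,0.3,0],
  [0,0,0,0,0,0.2,0],
  [0,0,0,0,0,0.1,0],
  [0,0,0,0,0,0,0],
  [0,0,0,0,0,0,0],
])

```text
clock: 26.23
tool_pos: [554.9, -241.4, 37.4]
orientation: [-1.752, -2.119, 0.568]
wrist_force: [1.0, 0.9, -0.9]
width: 0.581
grasp_force: 64.5
```

```bash
python3 go.py b -26 0 20
```

```text
n 1 [-0.1, -0.05, 0.11, -0.12, 0.26, 0.07, 0.0] tool [ 554.9 -241.4   37.4] t 26.2
local [ -2.6   1.2 -25.3] ang [ 0.1  0.1 -0.1] q [ 0.44  0.95 -0.45  1.25  0.49  1.55  0.11] w 0.581 F [ 1.   0.9 -0.9] 64.53737804666162
```

Just touching. A little more pressure, then slide to the stops.

Call:
apply_moves([
  [0,0,0,0,0,0.15,0],
  [0,0,0,0,0,0.1,0],
  [0,0,0,0,0.15,0,0],
  [0,0,0,0,0.15,0,0],
  [0,0,0,0,0.1,0,0],
  [0,0,0,0,0,0,0],
  [0,0,0,0,0,0,0],
])

```text
clock: 26.82
tool_pos: [557.3, -241.4, 35.8]
orientation: [-1.754, -2.119, 0.569]
wrist_force: [-0.6, 1.7, 14.3]
width: 0.583
grasp_force: 66.1
```

```bash
python3 go.py b -26 0 20
```

```text
n 1 [-0.08, 0.02, 0.04, -0.08, -0.03, 0.06, 0.0] tool [ 557.3 -241.4   35.8] t 26.8
local [  0.3   0.8 -25.4] ang [ 0.1 -0.  -0. ] q [ 0.44  0.96 -0.45  1.24  0.49  1.56  0.11] w 0.583 F [-0.6  1.7 14.3] 66.11796408891678
```

Call:
apply_moves([
  [0,0,0,0,0,0,0],
  [0,0,0,0,0,0,0.75],
  [0,0,0,0,0,0,0.85],
  [0,0,0,0,0,0,1],
  [0,0,0,0,0,0,1],
  [0,0,0,0,0,0,1],
  [0,0,0,0,0,0,1],
  [0,0,0,0,0,-1.5,1],
  [0,0,0,0,0,-2,1],
  [0,0,0,0,0,-3,1],
  [0,0,0,0,0,-3,1],
  [0,0,0,0,0,-3,1],
  [0,0,0,0,0,0,1],
  [0,0,0,0,0,0,1],
])

```text
clock: 27.98
tool_pos: [619.8, -228.9, 141.9]
orientation: [-1.754, -2.121, 0.566]
wrist_force: [-0.0, -1.2, -0.8]
width: 0.998
grasp_force: 0.0
```

```bash
python3 go.py b 140 1 26 pics/w4.png;  python3 - <<'E'
from h import *
import cv2
from cell import r
c,D,p=pickle.load(open('wrist.pkl','rb'))
P=np.array([(-25,55,46),(25,55,46),(-25,-55,46),(25,-55,46)])
print(proj(c,P@D.T+p).round(0).tolist())
s=r.capture('top')['image'][130:220,150:410,::-1]
w=cv2.imread('pics/w4.png')
cv2.imwrite('pics/final.png',np.vstack([cv2.resize(w[60:300,100:400],(400,320)),cv2.resize(s,(800,277))[:,:400]]) if 0 else np.vstack([np.pad(w[60:300,100:400],((0,0),(0,500),(0,0))),cv2.resize(s,(800,277),interpolation=cv2.INTER_CUBIC)]))
E
```

```text
n 2 [0.02, -0.0, 0.06, -0.08, -0.12, -2.09, 1.0] tool [ 619.8 -228.9  141.9] t 28.0
local [ 2.4  1.5 98.3] ang [-0.   0.  -0.1] q [ 0.36  0.96 -0.44  0.9   0.47  1.86  0.2 ] w 0.998 F [-0.  -1.2 -0.8] 0.0
[[219.0, 132.0], [289.0, 132.0], [224.0, 267.0], [284.0, 267.0]]
```

View pics/final.png

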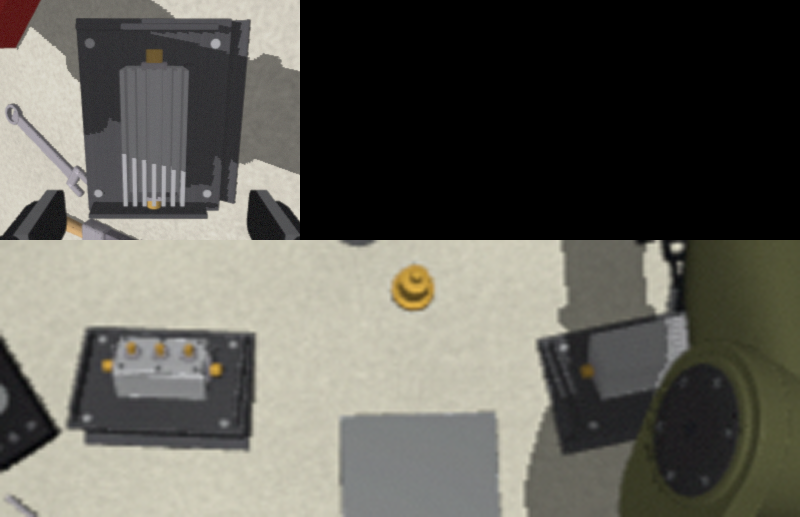

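The finned module lies square in cradle b, with corners at about (220,127), (288,127) and (222,266) in the wrist view. The filter lies in cradle a, the mat is clear, and the fingers touch nothing.

```bash
python3 -c "
from cell import r
print(r.hand_in())"
```

```text
the job is handed in; nothing more can be done
None
```

The swap is done and handed in at about 28 s of the 69 s allowed: the finned module lies in cradle b and the filter module in cradle a, both flat and down against the stops in the last pictures. My first grasp slipped off the finned module's fins and left it in place; the hand-in returned no verdict.

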